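Unclip the moisture filter from the gas mixer and clip it onto the drying station

TASK

Move the moisture filter from the gas mixer to the drying station. Its catch is under spring load, so push the filter down a little to free the catch, squeeze the side button in and keep it in while you pull the filter straight up off the outlet, never tearing at the catch; then slip it gently, by feel, over the drying station's nipple until it is fully home and let go, so that the button springs out and it is clipped on. Leave the spanner, the packing tray and the sample jar alone.

Things in the scene. Friction and masses are not known exactly. Their poses are not given: they have to be found in the camera images.
- filter_mid (a point): Moisture filter, 60 mm tall, 0.2 kg: square aluminium body 37 x 37 x 38 mm, a round clear bowl 29 mm wide on top. This point: on its axis, half-way up (30 mm above its underside). z up; -x points to the side with the black release button, the plain back face is 18.5 mm towards +x. Underneath, a square bore 19 mm wide, 29 mm deep fits over a 17 mm nipple with 1 mm play each side.
- filter_foot (a point): Centre of the filter's underside (mouth of its bore), 30 mm below filter_mid, same axes. It lies on a nipple's seat when the filter is fully home. At the start the filter is clipped on the mixer's outlet, held about 3.4 mm above the seat by a spring-loaded brass sealing sleeve (5.5 N there, 7.5 N when pushed down to the seat).
- button_face (a point): Middle of the outer face of the filter's push button (16 mm wide, 18 mm tall), 24 mm above the underside: 26.5 mm from the axis (8 mm proud of the body) when out; it moves towards the filter's +x when pressed. From here to the plain back face it measures 45 mm with the button out, 39.5 mm with it fully in. Same axes as the filter.
- button (a joint): How far the button is in, m: 0 out, 0.0055 fully in; clear of the nipple from 0.004 to 0.005. Spring: 5 N to start it, 11.5 N fully in. It is blocked at 0.001 to 0.0025 while the filter stands up against its catch, and goes in only once the filter is pushed down 2 mm or more; squeeze no harder than 10 to 20 N until then, as it loads the catch and adds friction to that push.
- catch: Steel hook carried by the button inside the filter's bore, out of sight, on the filter's +x side, about 12 mm above the underside. Its tooth sits behind the turned-down rim of the nipple's collar when the filter is up, so it lets go only after the filter is pushed down. Same axes and origin as the filter, moving with the button.
- outlet_seat (a point): Seat of the mixer's outlet nipple: centre of the top of its flange (36 mm wide), where the filter's underside stops when pushed right down; 148 mm above the bench. The nipple, a 17 mm steel plug, rises 26 mm above the seat. z is up.
- dryer_seat (a point): Middle of the drying station's slotted plate, at its nipple's seat height, 58 mm above the bench. The nipple is clamped in the slot and stands up to 9 mm off this point along this point's x, either way. No sleeve, only a soft washer 1 mm proud of the seat. The nose tip is 26 mm above the seat, 13 mm wide, widening to 17 mm over 4 mm. Any yaw will do; the catch snaps in within 1.5 mm of the seat.
- mixer: Bench gas mixer, a fixed blue box 200 (x) x 260 (y) x 140 mm tall, gauges and knobs on its front (-x); the outlet nipple is on its top, 45 mm in front of the middle. Origin: centre of its underside.
- dryer: Drying station, a fixed grey box 150 (x) x 120 (y) x 50 mm tall; on its top a slotted steel plate with one nipple near the middle. Origin: centre of its underside.
- filter: The filter as a whole; origin at the centre of its underside, axes as filter_mid.
- spanner: Bystander: steel spanner 170 mm long, lying on the bench near the robot. Origin: middle of its underside.
- pack_tray: Bystander: empty white packing tray 80 x 160 x 40 mm, beyond the machines. Origin: centre of its underside.
- sample_jar: Bystander: clear jar with a white cap, 50 mm wide, 75 mm tall, between the machines. Origin: centre of its underside.
Mind the look-alikes: they are no part of the job. Leave any pink look-alike of the filter alone.

How it is judged:
On the way, in this order (a step that is already met when the one before it is completed fails the run):
1. the release button is in by more than 3.5 mm while the filter is still on the mixer's outlet (value of joint button above 0.0035 m and z of filter_foot in the frame of outlet_seat below 0.006 m and horizontal distance between filter_foot and outlet_seat below 0.006 m), for 0.1 s.
2. the filter is pulled clear, more than 35 mm above the outlet's seat (z of filter_foot in the frame of outlet_seat above 0.035 m), for 0.1 s.
At the end, for the whole second after the job is handed in: The filter is upright (within 0.12 rad) and at rest on the drying station's nipple: underside within 4 mm of the seat's height and within 12.5 mm sideways of the slotted plate's middle, button sprung out (in by less than 1.5 mm), and the robot has let go (horizontal distance between filter_foot and dryer_seat below 0.0125 m and z of filter_foot in the frame of dryer_seat below 0.004 m and angle between filter_mid's own z axis and vertical below 0.12 rad and value of joint button below 0.0015 m and linear speed of filter below 0.02 m/s); the robot touches nothing.
It fails at once if the catch is torn at: more than 25 N between the catch and the mixer's nipple (contact force between catch and mixer above 25 N).
It fails at once if the filter is rammed or levered on the mixer: more than 45 N between them (contact force between filter and mixer above 45 N).
It fails at once if the filter is rammed or levered on the drying station: more than 45 N between them (contact force between filter and dryer above 45 N).
It fails at once if the spanner, the packing tray or the sample jar is moved by more than 20 mm (distance of any of spanner, pack_tray, sample_jar from where it was at the start of the episode above 0.02 m).
It also fails if it takes over 58 s, if anything falls off the work surface, if the arm or the gripper's body presses on something with over 40 N, if the wrist force passes 120 N, or if a joint passes its speed limit or range.

ROBOT

A 6-joint arm with a two-finger parallel gripper is mounted at the origin on the work surface. World frame = base frame: x ahead of the robot, y to its left, z up, the work surface at z = 0. Lengths are in m, angles in rad, forces in N, time in s.
With the tool pointing down it reaches from about 0.35 to 0.875 m from the base axis. Payload 15.5 kg.
Tool frame: the origin (TCP) lies at the very end of the fingers, on their centre line; the grasp point (between the pads) lies 19 mm behind it; z points along the fingers, y is the direction in which the jaws open and shut (so a half turn about z gives the same grasp; the last joint's range is limited). The gripper opens to 85 mm and grips with 20 to 120 N. Pads are 22 mm wide; open, the fingers measure 114 mm over their backs; the gripper's body (76 mm by 85 mm) begins 54 mm behind the grasp point. The pads swing forward as they close: fully open they stand 13 mm farther back than shut.
Start: joints at [-1.381, 0.494, 1.345, -0, 1.302, -0.096], TCP at [0.176, -0.6, 0.231] pointing down, gripper open.
Joint ranges: [-2.91, 2.91], [-0.82, 2.16], [0.22, 2.67], [-1.22, 4.37], [0.12, 2.79], [-3.08, 3.08]. Speed limits (rad/s): [1.89, 1.89, 2.57, 3.01, 3.01, 3.01].

INTERFACE

Orientations are given as a unit quaternion [w, x, y, z].
In Python, from rig import ctrl, cams, order gives the robot as it stands.
- The arm moves only by the shell command python3 -m jog 'ROWS' [FORCE]. ROWS is JSON, a list of rows, each an object of numbers: "claw": the closure, from 0 (fully open) to 1 (shut); "dx", "dy", "dz": the shift along the tool's x, y, z in cm; "spin": the turn about the tool's z in rad. A call has 1 to 12 rows; each row is the pose to reach, as a shift and turn from the pose commanded when the call began, along the tool's axes at that moment; what a row does not reach only later rows make up. A row lasts 1/8 s, in which the tool goes at most 62.5 mm and 10.7 degrees, less where a joint would pass 70% of its speed; a pose out of reach is approached as far as the arm can. A call with a gripper value outside its range is refused whole. The fingers move at their own pace and stop on an object; FORCE is the grip in N (left out, the last holds). Time passes only in rows, so rows that repeat a pose let the fingers close. It gives the time, the measured TCP pose, the force and the opening at its end, in the units of the state.
- ctrl.observe(): the state, without advancing time (a new reading comes with each control period).
- cams.get_image(name): name is "scene" or "top"; returns a dict with "pixels" (400x640x3 uint8, red, green, blue), "fx", "fy", "cx", "cy" (pixels), "xyz" and "rotation" of the camera in the world. Camera axes: x right, y up, looking along -z (the intrinsics and any distortion apply to the point x, -y, -z); pixel columns grow to the right and rows downward; lengths in m; the calibration is good to about 2 mm. A picture is of the moment at which its call begins. There is no depth.
- order.finish_job(): hands the job in, once; it reports no verdict.
The state is a dict: "clock": time; "q": joint angles; "dq": joint speeds; "joint_torque": joint torques, N m; "ee_pos": TCP position; "tool_rot": TCP orientation; "contact_force": force on the tool from outside, world axes, zero at the start; "ft_torque": the same for the moment, N m; "finger_gap": finger opening in m.
Only numpy, scipy, OpenCV 4.12 (cv2) and the standard library are available. Lean on these libraries where they do the work, as an engineer would, in place of code of your own. Each camera call takes 0.05 s, during which the arm holds its last target.

## Working session

There is one attempt and no reset: what is moved stays moved. The work goes in short steps, Python scripts to look and compute and a shell command to move; the robot and the scene stay as the last step left them, time stands still between calls to the robot, and variables do not carry over. Pictures are saved under pics/ and viewed, and the job is handed in when it is done.

```bash
ls; mkdir -p pics; python3 - <<'E'
from rig import ctrl,cams,order
import cv2,numpy as np
print(ctrl.observe())
for n in("scene","top"):
    d=cams.get_image(n); cv2.imwrite(f"pics/{n}0.png",d["pixels"][:,:,::-1]); print(n,{k:v for k,v in d.items() if k!="pixels"})
E
```

```text
pics
{'clock': 0.0, 'q': array([-1.38051012e+00,  4.94186418e-01,  1.34614021e+00,  1.33018258e-05,
        1.30247977e+00, -9.54815409e-02]), 'dq': array([ 0.00024185, -0.00035481, -0.00014082,  0.00032743,  0.00261042,
        0.00095374]), 'joint_torque': array([-7.02393008e-03, -8.82166386e+01, -3.83871102e+01, -7.59727027e-04,
        1.00128233e-02,  6.43330168e-05]), 'ee_pos': array([ 0.17613414, -0.59929514,  0.23069516]), 'tool_rot': array([-6.06491508e-04,  9.89809524e-01,  1.42396411e-01, -2.23515906e-05]), 'contact_force': array([ 0.13800562, -0.36783764,  0.10052743]), 'ft_torque': array([-0.03555087,  0.02673823,  0.0054581 ]), 'finger_gap': 0.08525078402893826}
scene {'fx': 378.28566020328964, 'fy': 378.28566020328964, 'cx': 323.96960592388433, 'cy': 203.02548657290063, 'xyz': array([ 0.88571189, -0.41728987,  0.91957122]), 'rotation': array([0.90697771, 0.27246023, 0.08635861, 0.30935264])}
top {'fx': 474.75655062397396, 'fy': 474.75655062397396, 'cx': 317.63774663461487, 'cy': 199.20881370771832, 'xyz': array([ 0.53081733, -0.02976336,  1.11149077]), 'rotation': array([-0.6973818 , -0.01798696,  0.01677739,  0.71627761])}
```

View pics/scene0.png

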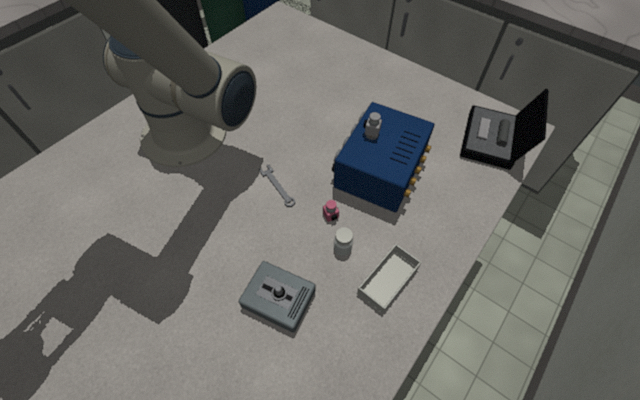

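View pics/top0.png

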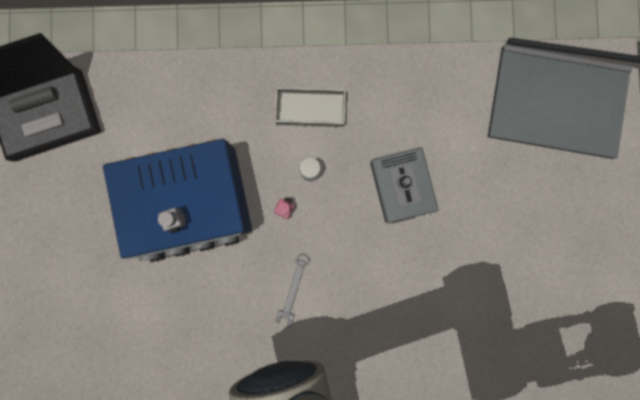

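The scene view shows the grey filter on the blue mixer at about (373,125) and the dryer at (279,293). The pink look-alike on the bench is at (331,210). In the top view the filter is at (171,219), the pink one at (284,208) and the dryer nipple at (405,182). The grey filter on the mixer's outlet fits the description, so I'll enlarge it to confirm.

```bash
python3 - <<'E'
import cv2,numpy as np
s=cv2.imread("pics/scene0.png");t=cv2.imread("pics/top0.png")
f=lambda im,x,y,w,h:cv2.resize(im[y:y+h,x:x+w],(400,300),interpolation=cv2.INTER_CUBIC)
o=np.vstack([np.hstack([f(s,345,95,60,45),f(t,141,195,60,45)]),np.hstack([f(s,239,260,80,60),f(t,365,152,80,60)])])
cv2.imwrite("pics/crop0.png",o)
E
```

```text
(no output)
```

View pics/crop0.png

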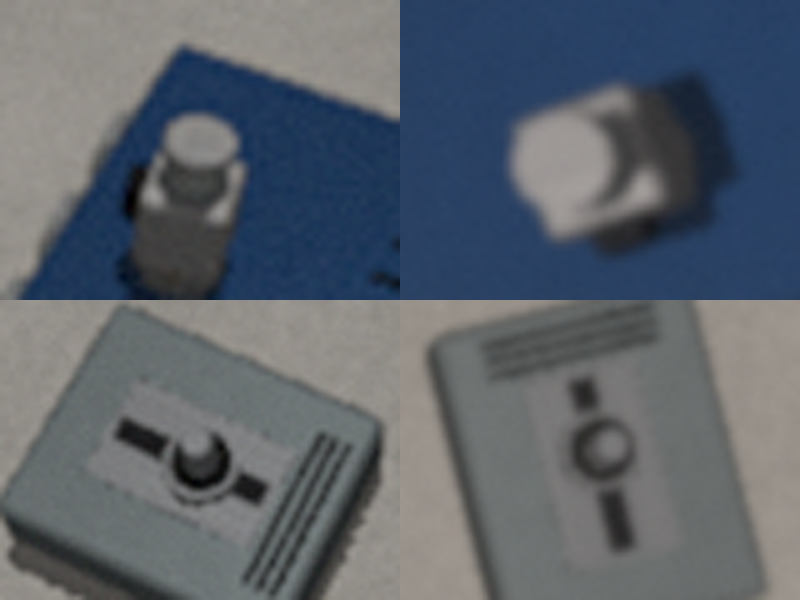

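The crop confirms it: a grey body with a black button on the mixer, top-view button towards -x. Next I'll fit poses from the picked points and overlay them as a check.

```bash
cat > h.py <<'E'
import numpy as np,cv2
from scipy.spatial.transform import Rotation as R
from scipy.optimize import least_squares
C={'scene':(378.28566,323.9696,203.0255,[0.88571189,-0.41728987,0.91957122],[0.90697771,0.27246023,0.08635861,0.30935264]),
'top':(474.75655,317.63775,199.20881,[0.53081733,-0.02976336,1.11149077],[-0.6973818,-0.01798696,0.01677739,0.71627761])}
def proj(n,P):
    f,cx,cy,t,q=C[n]; r=R.from_quat(q,scalar_first=True)
    p=r.inv().apply(np.atleast_2d(P)-t); return np.c_[cx+f*p[:,0]/-p[:,2],cy-f*p[:,1]/-p[:,2]]
def plane(n,uv,z):
    f,cx,cy,t,q=C[n]; r=R.from_quat(q,scalar_first=True)
    d=r.apply([(uv[0]-cx)/f,-(uv[1]-cy)/f,-1]); t=np.array(t); return t+d*(z-t[2])/d[2]
def cr(uv,off,s,base=(0,0)): return ((uv[0]-base[0]+.5)/s-.5+off[0],(uv[1]-base[1]+.5)/s-.5+off[1])
def T(P,x,y,yaw,z=0):
    c,s=np.cos(yaw),np.sin(yaw);P=np.atleast_2d(P)
    return np.c_[x+c*P[:,0]-s*P[:,1],y+s*P[:,0]+c*P[:,1],z+P[:,2]]
E
python3 - <<'E'
from h import *
s=20/3
print("bowl",plane('scene',cr((203,139),(345,95),s),.2114),plane('top',cr((562,165),(141,195),s,(400,0)),.2114))
B=[cr(u,(141,195),s,(400,0)) for u in[(515,130),(630,85),(665,210),(550,240)]]
P=np.array([plane('top',b,.1894) for b in B]);print(P,P.mean(0))
S=[cr(u,(345,95),s) for u in[(137,213),(232,222),(245,165),(155,155)]]
P=np.array([plane('scene',b,.1894) for b in S]);print(P,P.mean(0))
print("btn",plane('top',cr((625,240),(141,195),s,(400,0)),.175),plane('scene',cr((133,193),(345,95),s),.175))
# mixer top corners
for u in[(104,165),(228,140),(250,235),(123,257)]: print('mix t',plane('top',u,.14))
for u in[(374,103),(434,123),(402,190),(335,168)]: print('mix s',plane('scene',u,.14))
print("nip",plane('scene',cr((203,442),(239,260),5,(0,300)),.084),plane('top',cr((612,440),(365,152),5,(400,300)),.084))
pt=[plane('top',cr(u,(365,152),5,(400,300)),.058) for u in[(525,375),(642,358),(680,550),(568,568)]];print('plate',np.array(pt),np.mean(pt,0))
ps=[plane('scene',cr(u,(239,260),5,(0,300)),.058) for u in[(135,380),(298,445),(245,535),(87,472)]];print('plate s',np.array(ps),np.mean(ps,0))
E
```

```text
bowl [0.54856447 0.25845482 0.2114    ] [0.54471702 0.26169183 0.2114    ]
[[0.55561592 0.28240969 0.1894    ]
 [0.56784036 0.24872209 0.1894    ]
 [0.53116811 0.23896438 0.1894    ]
 [0.52334503 0.27254534 0.1894    ]] [0.54449236 0.26066038 0.1894    ]
[[0.54021985 0.22813411 0.1894    ]
 [0.57284816 0.24746747 0.1894    ]
 [0.55969178 0.27752923 0.1894    ]
 [0.52774909 0.2596554  0.1894    ]] [0.55012722 0.25319655 0.1894    ]
btn [0.52263769 0.25509501 0.175     ] [0.52577487 0.2492291  0.175     ]
mix t [0.66089064 0.40894632 0.14      ]
mix t [0.7058062  0.15279832 0.14      ]
mix t [0.50919677 0.11127203 0.14      ]
mix t [0.47135912 0.37104378 0.14      ]
mix s [0.48341688 0.36856475 0.14      ]
mix s [0.66495311 0.40582668 0.14      ]
mix s [0.71435662 0.14588841 0.14      ]
mix s [0.53869737 0.09840543 0.14      ]
nip [ 0.62168628 -0.22554983  0.084     ] [ 0.61879637 -0.22369122  0.084     ]
plate [[ 0.65111067 -0.19089866  0.058     ]
 [ 0.65731461 -0.24327831  0.058     ]
 [ 0.57124209 -0.25700678  0.058     ]
 [ 0.56458002 -0.2070363   0.058     ]] [ 0.61106185 -0.22455501  0.058     ]
plate s [[ 0.5669707  -0.21611933  0.058     ]
 [ 0.65000582 -0.19319881  0.058     ]
 [ 0.65824268 -0.24145284  0.058     ]
 [ 0.58013737 -0.26391332  0.058     ]] [ 0.61383914 -0.22867107  0.058     ]
```

```bash
cat > fit.py <<'E'
from h import *
from scipy.optimize import differential_evolution
ss=8
def box(x0,x1,y0,y1,z0,z1): return np.array([[x,y,z] for x in(x0,x1) for y in(y0,y1) for z in(z0,z1)])
a=np.linspace(0,2*np.pi,40)
cyl=lambda r,z0,z1:np.vstack([np.c_[r*np.cos(a),r*np.sin(a),0*a+z] for z in(z0,z1)])
m=.001
parts=[box(-18.5*m,18.5*m,-18.5*m,18.5*m,0,38*m),cyl(14.5*m,38*m,60*m),box(-26.5*m,-18.5*m,-8*m,8*m,15*m,33*m)]
win={'scene':(350,98,50,48),'top':(146,200,50,40)}
obs={}
for n in win:
    im=cv2.imread(f"pics/{n}0.png").astype(float); x,y,w,h=win[n]; c=im[y:y+h,x:x+w]
    b,r=c[...,0],c[...,2]
    obs[n]=np.clip((1.75-(b+5)/(r+5))/.6,0,1); 
def render(n,p,d):
    x,y,w,h=win[n]; M=np.zeros((h*ss,w*ss),np.uint8)
    for P in parts:
        uv=proj(n,T(P,p[0],p[1],p[2],.1514))+d
        q=np.round(((uv-[x,y]+.5)*ss-.5)).astype(np.int32)
        cv2.fillConvexPoly(M,cv2.convexHull(q),255)
    M=cv2.GaussianBlur(M.astype(float)/255,(0,0),ss*.7)
    return cv2.resize(M,(w,h),interpolation=cv2.INTER_AREA)
def cost(v):
    return sum(((render(n,v,d)-obs[n])**2).sum() for n,d in(('scene',v[3:5]),('top',v[5:7])))
if __name__=="__main__":
    o=np.hstack([cv2.resize(obs[n],None,fx=7,fy=7)[:280,:350]*255 for n in win]);cv2.imwrite("pics/obs.png",o)
    bd=[(.53,.56),(.24,.275),(0,.6)]+[(-2.5,2.5)]*4
    reg=lambda v:cost(v)+.5*np.sum(np.square(v[3:]))
    r=differential_evolution(reg,bd,maxiter=60,popsize=10,seed=1);print(r.x,r.fun)
    for yw in np.arange(.1,.55,.1):
        f=lambda u:reg(np.r_[u[0],u[1],yw,u[2:]]); rr=differential_evolution(f,bd[:2]+bd[3:],maxiter=25,popsize=8,seed=1);print(yw,rr.fun)
    outs=[]
    for n,d in(('scene',r.x[3:5]),('top',r.x[5:7])):
        x,y,w,h=win[n];im=cv2.resize(cv2.imread(f"pics/{n}0.png")[y:y+h,x:x+w],None,fx=8,fy=8,interpolation=cv2.INTER_CUBIC)
        for P in parts:
            q=np.round((proj(n,T(P,*r.x[:3],.1514))+d-[x,y]+.5)*8).astype(int)
            if len(P)==8:
                for i in range(8):
                    for j in(1,2,4):
                        if i&j==0: cv2.line(im,tuple(map(int,q[i])),tuple(map(int,q[i|j])),(0,255,0),1)
            else:
                for k in(q[:40],q[40:]): cv2.polylines(im,[k.astype(np.int32)],True,(0,0,255),1)
        outs.append(im[:320])
    cv2.imwrite("pics/ov.png",np.hstack(outs))
E
time python3 fit.py
```

```text
[ 0.5453649   0.25885772  0.34214855  0.53391837  0.93979703 -1.52158852
 -0.46919878] 762.4601986842869
0.1 790.8684466925293
0.2 773.9268592798978
0.30000000000000004 763.7933910356222
0.4 764.7661642121246
0.5 779.1066015931835[ WARN:0@0.829] global loadsave.cpp:1063 imwrite_ Unsupported depth image for selected encoder is fallbacked to CV_8U.

real	1m59.124s
user	1m58.803s
sys	0m0.224s
```

View pics/ov.png

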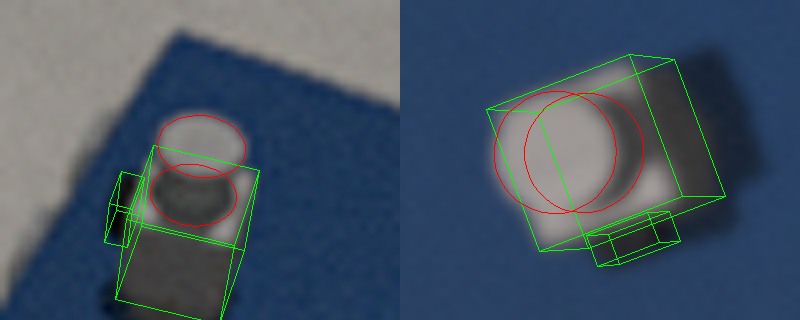

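View pics/obs.png

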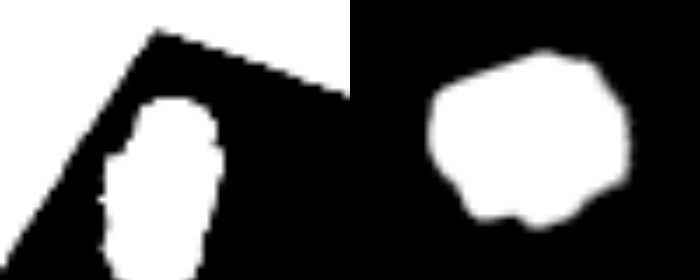

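```bash
python3 - <<'E'
import cv2,numpy as np
o=[]
for n,x,y in(("scene",358,105),("top",152,202)):
    c=cv2.imread(f"pics/{n}0.png")[y:y+40,x:x+32]
    c=cv2.resize(c,None,fx=12,fy=12,interpolation=cv2.INTER_CUBIC).astype(float)
    c=255*(np.clip(c/200,0,1))**.6
    c=c.astype(np.uint8)
    for k in range(0,32,5): cv2.putText(c,str(x+k),(k*12,10),0,.35,(0,255,255))
    for k in range(0,40,5): cv2.putText(c,str(y+k),(0,k*12+6),0,.35,(0,255,255))
    o.append(c)
cv2.imwrite("pics/big.png",np.hstack(o))
E
```

```text
(no output)
```

View pics/big.png

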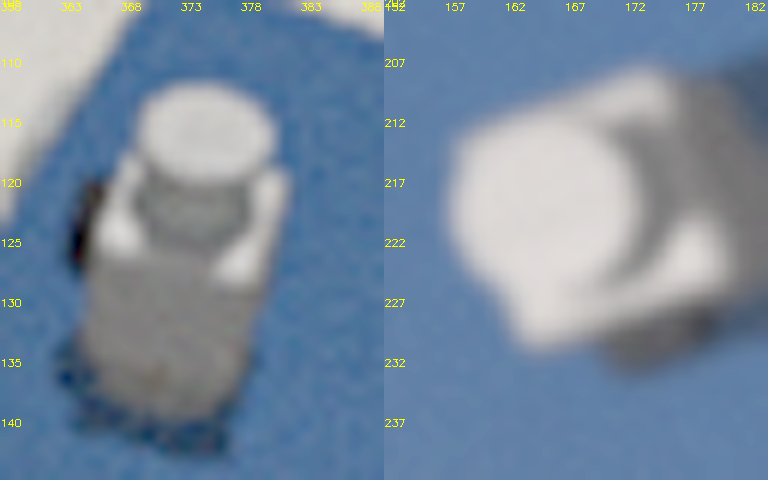

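```bash
cat > fit2.py <<'E'
from h import *
m=.001;a=18.5*m
pts=[('scene',(98,243),(-a,-a,38*m)),('scene',(252,287),(a,-a,38*m)),('scene',(288,172),(a,a,38*m)),('scene',(125,153),(-a,a,38*m)),('scene',(207,133),(0,0,60*m)),('scene',(80,365),(-a,-a,0)),('scene',(238,413),(a,-a,0)),('scene',(82,228),(-26*m,0,24*m)),
('top',(662,70),(a,-a,38*m)),('top',(729,287),(-a,-a,38*m)),('top',(528,350),(-a,a,38*m)),('top',(452,140),(a,a,38*m)),('top',(545,195),(0,0,60*m)),('top',(715,333),(-26.5*m,-8*m,33*m))]
def res(v,full=False):
    r=[]
    for n,u,P in pts:
        uv=cr(u,(358,105) if n=='scene' else (152,202),12,(0,0) if n=='scene' else (384,0))
        r.append(proj(n,T(P,v[0],v[1],v[2],.1514))[0]+(v[3:5] if n=='scene' else v[5:7])-uv)
    r=np.array(r)
    return r if full else np.r_[r.ravel(),v[3:]*.5]
s=least_squares(res,[.545,.258,.3,0,0,0,0],loss='soft_l1');print(s.x);print(res(s.x,True).round(1))
for n in('scene','top'):
    ii=[p for p in pts if p[0]==n]
    g=least_squares(lambda v:np.ravel([proj(n,T(P,v[0],v[1],v[2],.1514))[0]-cr(u,(358,105) if n=='scene' else (152,202),12,(0,0) if n=='scene' else (384,0)) for _,u,P in ii]),[.545,.258,.3],loss='soft_l1');print(n,g.x,g.cost)
E
python3 fit2.py
```

```text
[ 5.46740447e-01  2.60013272e-01  3.39219136e-01 -3.43848072e-04
  1.22852292e+00 -3.26687662e-01  3.38363173e-01]
[[-0.3  0.4]
 [ 0.3 -0. ]
 [ 0.5  0.1]
 [ 0.8 -1.4]
 [-0.   0.4]
 [-0.3  0.2]
 [-0.4 -0.6]
 [-0.5  0.1]
 [ 0.  -1. ]
 [ 1.  -1.3]
 [-0.2  0.3]
 [-0.3 -0. ]
 [ 0.5  0.8]
 [-0.7  0.6]]
scene [0.54921911 0.25605352 0.36016058] 1.7636484762247806
top [0.54602144 0.26068597 0.32739235] 2.3195998749826217
```

```bash
cat > go.py <<'E'
import sys
from h import *
from rig import ctrl
def st():
    o=ctrl.observe(); r=R.from_quat(o['tool_rot'],scalar_first=True).as_matrix()
    return o,r
def to(x,y,z,yaw=None):
    o,r=st(); d=r.T@(np.array([x,y,z])-o['ee_pos'])*100
    yw=np.arctan2(r[1,0],r[0,0]); sp=0 if yaw is None else -(((yaw-yw)+np.pi)%(2*np.pi)-np.pi)
    print('t',round(o['clock'],2),'pos',o['ee_pos'].round(4),'yaw',yw.round(3),'tilt',np.degrees(np.arccos(-r[2,2])).round(2),'F',o['contact_force'].round(1),'M',o['ft_torque'].round(2),'gap',round(o['finger_gap'],4),'q',o['q'].round(2)); print('d cm',d.round(2),'spin',round(sp,3))
if __name__=="__main__": to(*map(float,sys.argv[1:]))
E
python3 go.py 0.58 -0.2 0.35 1.2; python3 go.py 0.547 0.259 0.26 1.911
```

```text
t 0.1 pos [ 0.1762 -0.5993  0.2308] yaw 0.286 tilt 0.06 F [ 0.  -0.2  0.3] M [-0.01  0.03  0.01] gap 0.0853 q [-1.38  0.49  1.35  0.    1.3  -0.1 ]
d cm [ 50.01 -26.94 -11.89] spin -0.914
t 0.1 pos [ 0.1762 -0.5993  0.2308] yaw 0.286 tilt 0.06 F [ 0.  -0.2  0.3] M [-0.01  0.03  0.01] gap 0.0853 q [-1.38  0.49  1.35  0.    1.3  -0.1 ]
d cm [ 59.78 -71.9   -2.84] spin -1.625
```

```bash
python3 -m jog '[{"dx":16,"dy":-9,"dz":-12,"spin":-0.3,"claw":0},{"dx":50,"dy":-27,"dz":-12,"spin":-0.91,"claw":0},{"dx":50,"dy":-27,"dz":-12,"spin":-0.91,"claw":0},{"dx":50,"dy":-27,"dz":-12,"spin":-0.91,"claw":0},{"dx":50,"dy":-27,"dz":-12,"spin":-0.91,"claw":0},{"dx":50,"dy":-27,"dz":-12,"spin":-0.91,"claw":0},{"dx":50,"dy":-27,"dz":-12,"spin":-0.91,"claw":0},{"dx":50,"dy":-27,"dz":-12,"spin":-0.91,"claw":0},{"dx":50,"dy":-27,"dz":-12,"spin":-0.91,"claw":0},{"dx":50,"dy":-27,"dz":-12,"spin":-0.91,"claw":0},{"dx":50,"dy":-27,"dz":-12,"spin":-0.91,"claw":0},{"dx":50,"dy":-27,"dz":-12,"spin":-0.91,"claw":0}]' 20; python3 go.py 0.547 0.259 0.3 1.911
```

```text
clock: 1.6
ee_pos: [0.5789, -0.2005, 0.3508]
tool_rot: [-0.0, 0.827, 0.563, -0.0]
contact_force: [0.4, -0.3, 0.4]
finger_gap: 0.0853
t 1.6 pos [ 0.5789 -0.2005  0.3508] yaw 1.195 tilt 0.06 F [ 0.4 -0.3  0.4] M [0.03 0.01 0.01] gap 0.0853 q [-0.43  0.39  1.19 -0.    1.56 -0.05]
d cm [ 41.57 -19.83   5.09] spin -0.716
```

```bash
python3 -m jog '[{"dx":41.6,"dy":-19.8,"dz":5,"spin":-0.716},{"dx":41.6,"dy":-19.8,"dz":5,"spin":-0.716},{"dx":41.6,"dy":-19.8,"dz":5,"spin":-0.716},{"dx":41.6,"dy":-19.8,"dz":5,"spin":-0.716},{"dx":41.6,"dy":-19.8,"dz":5,"spin":-0.716},{"dx":41.6,"dy":-19.8,"dz":5,"spin":-0.716},{"dx":41.6,"dy":-19.8,"dz":5,"spin":-0.716},{"dx":41.6,"dy":-19.8,"dz":5,"spin":-0.716},{"dx":41.6,"dy":-19.8,"dz":5,"spin":-0.716},{"dx":41.6,"dy":-19.8,"dz":5,"spin":-0.716}]'; python3 go.py 0.547 0.259 0.24 1.911
python3 - <<'E'
from rig import cams
import cv2,numpy as np
o=[]
for n,x,y in(("scene",330,80),("top",131,170)):
    c=cams.get_image(n)["pixels"][y:y+80,x:x+80,::-1]
    o.append(cv2.resize(c,None,fx=5,fy=5,interpolation=cv2.INTER_CUBIC))
cv2.imwrite("pics/a1.png",np.hstack(o))
E
```

```text
t 1.6 pos [ 0.5789 -0.2005  0.3508] yaw 1.195 tilt 0.06 F [ 0.4 -0.3  0.4] M [0.03 0.01 0.01] gap 0.0853 q [-0.43  0.39  1.19 -0.    1.56 -0.05]
d cm [ 41.58 -19.82  11.09] spin -0.716validation failed for argument at $[0]...
```

View pics/a1.png

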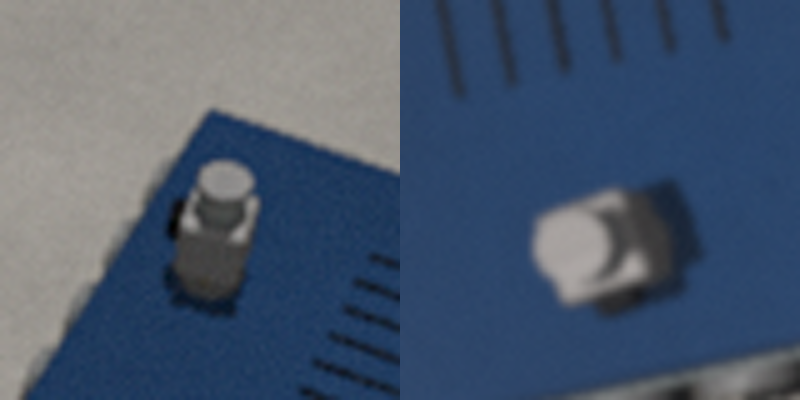

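The call was refused because every row needs a claw value, so the arm hasn't moved. The crops show the filter unchanged.

```bash
python3 -m jog '[{"claw":0,"dx":41.6,"dy":-19.8,"dz":5,"spin":-0.716},{"claw":0,"dx":41.6,"dy":-19.8,"dz":5,"spin":-0.716},{"claw":0,"dx":41.6,"dy":-19.8,"dz":5,"spin":-0.716},{"claw":0,"dx":41.6,"dy":-19.8,"dz":5,"spin":-0.716},{"claw":0,"dx":41.6,"dy":-19.8,"dz":5,"spin":-0.716},{"claw":0,"dx":41.6,"dy":-19.8,"dz":5,"spin":-0.716},{"claw":0,"dx":41.6,"dy":-19.8,"dz":5,"spin":-0.716},{"claw":0,"dx":41.6,"dy":-19.8,"dz":5,"spin":-0.716},{"claw":0,"dx":41.6,"dy":-19.8,"dz":5,"spin":-0.716},{"claw":0,"dx":41.6,"dy":-19.8,"dz":5,"spin":-0.716}]'; python3 go.py 0.547 0.259 0.225 1.911
python3 - <<'E'
from rig import cams
import cv2,numpy as np
o=[]
for n,x,y in(("scene",330,60),("top",111,170)):
    c=cams.get_image(n)["pixels"][y:y+100,x:x+100,::-1]
    o.append(cv2.resize(c,None,fx=4,fy=4,interpolation=cv2.INTER_CUBIC))
cv2.imwrite("pics/a2.png",np.hstack(o))
E
```

```text
clock: 2.95
ee_pos: [0.5481, 0.2586, 0.3013]
tool_rot: [0.0, 0.577, 0.817, -0.0]
contact_force: [0.6, 0.1, 0.4]
finger_gap: 0.0854
t 2.95 pos [0.5481 0.2586 0.3013] yaw 1.911 tilt 0.02 F [0.6 0.1 0.4] M [-0.04 -0.03 -0.04] gap 0.0854 q [ 0.34  0.41  1.29 -0.    1.44  0.  ]
d cm [ 0.08 -0.09  7.63] spin -0.0
```

View pics/a2.png

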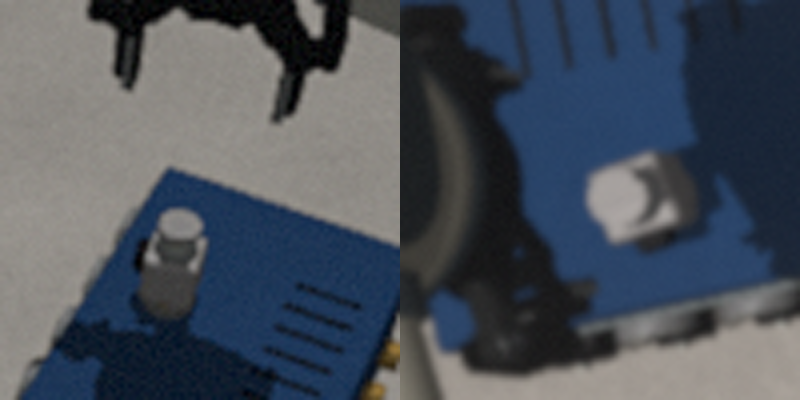

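```bash
python3 - <<'E'
from h import *
P=np.array([.548,.2586,.3013]);d=np.array([np.cos(.34),np.sin(.34),0])*.0427
for z in(0.013,):
    for n in C: print(n,proj(n,[P+[0,0,z],P+d+[0,0,z],P-d+[0,0,z]]).round(1))
E
```

```text
scene [[380.2  83.7]
 [397.5  87.5]
 [363.1  80. ]]
top [[146.9 216.9]
 [138.2 193.2]
 [155.6 240.7]]
```

Measured fingertips in the scene view (361,81) and (400,90) agree with the projected TCP to about 2 px, with the same bias the filter fit found. I'll descend around the filter.

```bash
python3 -m jog '[{"claw":0,"dx":0.15,"dy":-0.08,"dz":4},{"claw":0,"dx":0.15,"dy":-0.08,"dz":8},{"claw":0,"dx":0.15,"dy":-0.08,"dz":10},{"claw":0,"dx":0.15,"dy":-0.08,"dz":12},{"claw":0,"dx":0.15,"dy":-0.08,"dz":13.5},{"claw":0,"dx":0.15,"dy":-0.08,"dz":14.5},{"claw":0,"dx":0.15,"dy":-0.08,"dz":14.7},{"claw":0,"dx":0.15,"dy":-0.08,"dz":14.7}]' 20; python3 go.py 0.547 0.260 0.154 1.911
python3 - <<'E'
from rig import cams
import cv2,numpy as np
o=[]
for n,x,y in(("scene",330,75),("top",111,170)):
    c=cams.get_image(n)["pixels"][y:y+80,x:x+80,::-1]
    c=255*np.clip(c/200.,0,1)**.6
    o.append(cv2.resize(c.astype(np.uint8),None,fx=5,fy=5,interpolation=cv2.INTER_CUBIC))
cv2.imwrite("pics/a3.png",np.hstack(o))
E
```

```text
t 3.05 pos [0.5483 0.2585 0.3015] yaw 1.91 tilt 0.02 F [-0.5  0.7 -0. ] M [-0.    0.05 -0.02] gap 0.0854 q [ 0.34  0.41  1.29 -0.    1.44  0.  ]
d cm [ 0.18 -0.08 14.75] spin -0.001validation failed for argument at $[0]...
```

View pics/a3.png

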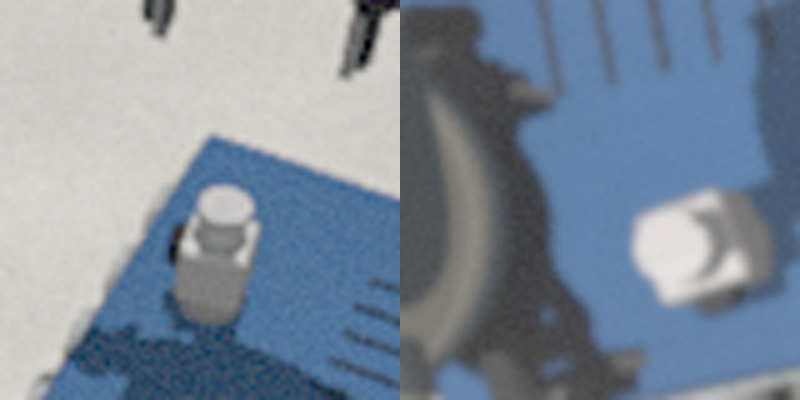

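Refused again because every row needs all five keys, so nothing moved. I'll resend it complete.

```bash
python3 -m jog '[{"claw":0,"dx":0.17,"dy":-0.08,"dz":4,"spin":0},{"claw":0,"dx":0.17,"dy":-0.08,"dz":8,"spin":0},{"claw":0,"dx":0.17,"dy":-0.08,"dz":10,"spin":0},{"claw":0,"dx":0.17,"dy":-0.08,"dz":12,"spin":0},{"claw":0,"dx":0.17,"dy":-0.08,"dz":13.5,"spin":0},{"claw":0,"dx":0.17,"dy":-0.08,"dz":14.5,"spin":0},{"claw":0,"dx":0.17,"dy":-0.08,"dz":14.7,"spin":0},{"claw":0,"dx":0.17,"dy":-0.08,"dz":14.7,"spin":0}]' 20 && python3 go.py 0.547 0.260 0.154 1.911 &&
python3 - <<'E'
from rig import cams
import cv2,numpy as np
o=[]
for n,x,y in(("scene",330,75),("top",111,170)):
    c=cams.get_image(n)["pixels"][y:y+80,x:x+80,::-1]
    c=255*np.clip(c/200.,0,1)**.6
    o.append(cv2.resize(c.astype(np.uint8),None,fx=5,fy=5,interpolation=cv2.INTER_CUBIC))
cv2.imwrite("pics/a4.png",np.hstack(o))
E
```

```text
clock: 4.15
ee_pos: [0.5469, 0.2614, 0.1547]
tool_rot: [0.0, 0.577, 0.817, 0.0]
contact_force: [0.8, 0.5, 0.7]
finger_gap: 0.0853
t 4.15 pos [0.5469 0.2614 0.1547] yaw 1.912 tilt 0.03 F [0.8 0.5 0.7] M [ 0.05  0.01 -0.01] gap 0.0853 q [ 0.35  0.55  1.48 -0.    1.11  0.01]
d cm [-0.13 -0.03  0.07] spin 0.001
```

View pics/a4.png

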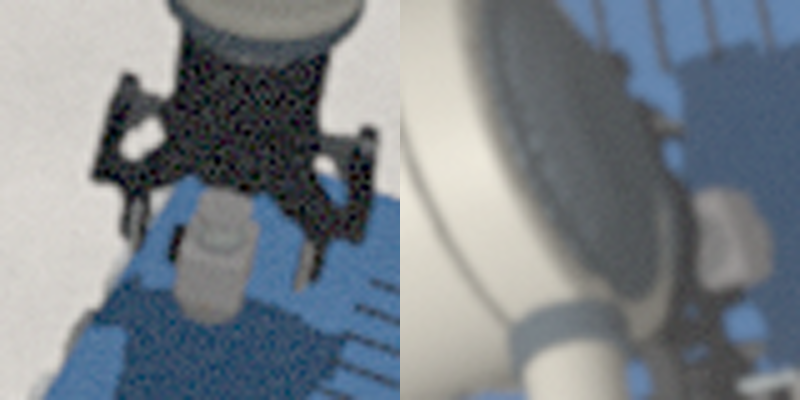

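The fingers straddle the filter evenly: crop left finger x≈133, right x≈312, and filter with button spanning 175 to 260. I'll close gently at 20 N.

```bash
python3 -m jog '[{"claw":0.3,"dx":-0.1,"dy":0,"dz":0,"spin":0},{"claw":0.4,"dx":-0.1,"dy":0,"dz":0,"spin":0},{"claw":0.4,"dx":-0.1,"dy":0,"dz":0,"spin":0},{"claw":0.4,"dx":-0.1,"dy":0,"dz":0,"spin":0},{"claw":0.44,"dx":-0.1,"dy":0,"dz":0,"spin":0}]' 20 && python3 go.py 0.547 0.260 0.154 1.911
```

```text
clock: 4.88
ee_pos: [0.5461, 0.26, 0.1542]
tool_rot: [-0.0, 0.577, 0.817, -0.001]
contact_force: [-3.8, -3.3, 2.0]
finger_gap: 0.0477
t 4.88 pos [0.5461 0.26   0.1542] yaw 1.912 tilt 0.1 F [-3.8 -3.3  2. ] M [-0.37  0.74 -0.01] gap 0.0477 q [ 0.35  0.55  1.48 -0.    1.11  0.  ]
d cm [-0.03  0.08  0.02] spin 0.001
```

```bash
python3 -m jog '[{"claw":0.42,"dx":0,"dy":-0.1,"dz":0,"spin":0},{"claw":0.42,"dx":0,"dy":-0.2,"dz":0,"spin":0},{"claw":0.42,"dx":0,"dy":-0.2,"dz":0,"spin":0}]' 20 && python3 go.py 0.547 0.260 0.154 1.911
```

```text
clock: 5.25
ee_pos: [0.5451, 0.2597, 0.1544]
tool_rot: [0.0, 0.577, 0.817, 0.0]
contact_force: [-1.6, -1.4, 1.7]
finger_gap: 0.0492
t 5.25 pos [0.5451 0.2597 0.1544] yaw 1.912 tilt 0.02 F [-1.6 -1.4  1.7] M [-0.16  0.3   0.  ] gap 0.0492 q [0.35 0.55 1.49 0.   1.11 0.  ]
d cm [-0.03  0.19  0.04] spin 0.001
```

```bash
python3 -m jog '[{"claw":0.42,"dx":0,"dy":-0.1,"dz":0,"spin":0},{"claw":0.42,"dx":0,"dy":-0.15,"dz":0,"spin":0},{"claw":0.45,"dx":0,"dy":-0.15,"dz":0,"spin":0},{"claw":0.45,"dx":0,"dy":-0.15,"dz":0,"spin":0}]' 20 && python3 go.py 0.547 0.260 0.154 1.911
```

```text
clock: 5.75
ee_pos: [0.5437, 0.2592, 0.1543]
tool_rot: [0.0, 0.577, 0.817, 0.0]
contact_force: [0.5, -0.4, -0.6]
finger_gap: 0.0471
t 5.75 pos [0.5437 0.2592 0.1543] yaw 1.912 tilt 0.01 F [ 0.5 -0.4 -0.6] M [-0.02 -0.01  0.  ] gap 0.0471 q [0.35 0.54 1.49 0.   1.11 0.  ]
d cm [-0.04  0.34  0.03] spin 0.001
```

No contact now at a gap of 47.1 mm. I'll close fully at 20 N.

```bash
python3 -m jog '[{"claw":0.48,"dx":0,"dy":0,"dz":0,"spin":0},{"claw":0.5,"dx":0,"dy":0,"dz":0,"spin":0},{"claw":0.55,"dx":0,"dy":0,"dz":0,"spin":0},{"claw":0.6,"dx":0,"dy":0,"dz":0,"spin":0},{"claw":0.6,"dx":0,"dy":0,"dz":0,"spin":0}]' 20 && python3 go.py 0.547 0.260 0.154 1.911
```

```text
clock: 6.38
ee_pos: [0.544, 0.2593, 0.1545]
tool_rot: [0.0, 0.577, 0.817, 0.0]
contact_force: [1.8, 1.0, 3.4]
finger_gap: 0.039
t 6.38 pos [0.544  0.2593 0.1545] yaw 1.912 tilt 0.05 F [1.8 1.  3.4] M [ 0.07 -0.17  0.01] gap 0.039 q [0.35 0.54 1.49 0.   1.11 0.  ]
d cm [-0.04  0.31  0.05] spin 0.001
```

```bash
cat > look.py <<'E'
import sys
from rig import cams
import cv2,numpy as np
name=sys.argv[1]; o=[]
for n,x,y,w in((a.split(',')[0],*map(int,a.split(',')[1:])) for a in sys.argv[2:]):
    c=cams.get_image(n)["pixels"][y:y+w,x:x+w,::-1]
    c=255*np.clip(c/200.,0,1)**.6
    o.append(cv2.resize(c.astype(np.uint8),(400,400) if len(sys.argv)>3 else (600,600),interpolation=cv2.INTER_CUBIC))
cv2.imwrite(f"pics/{name}.png",np.hstack(o))
E
python3 look.py a5 scene,345,95,50
```

```text
(no output)
```

View pics/a5.png

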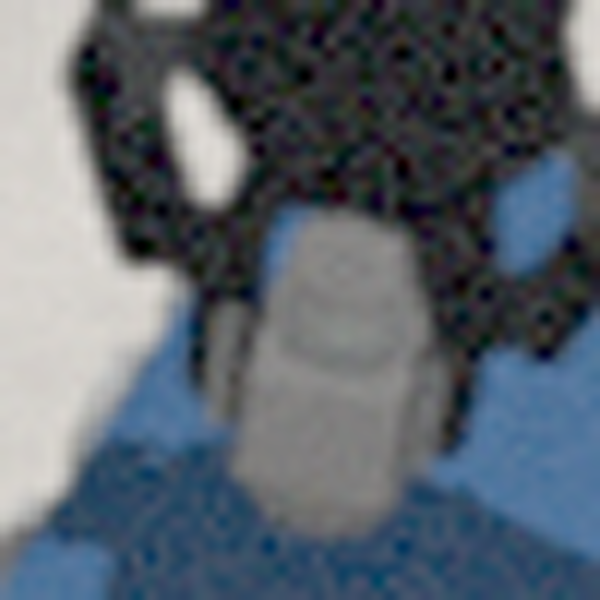

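Gap is 39 mm, so the button appears to be in, with the fingers' forward swing having pushed the filter down a bit. The picture shows both pads on the body at crop (230,370) and (430,410). I'll follow the procedure and push down in small steps while watching the force.

```bash
python3 -m jog '[{"claw":0.6,"dx":0,"dy":0,"dz":0.05,"spin":0},{"claw":0.6,"dx":0,"dy":0,"dz":0.1,"spin":0},{"claw":0.6,"dx":0,"dy":0,"dz":0.1,"spin":0}]' 20 && python3 go.py 0.547 0.260 0.154 1.911
```

```text
clock: 6.8
ee_pos: [0.544, 0.2593, 0.1534]
tool_rot: [0.0, 0.577, 0.817, 0.0]
contact_force: [3.4, 0.8, 3.8]
finger_gap: 0.0391
t 6.8 pos [0.544  0.2593 0.1534] yaw 1.912 tilt 0.04 F [3.4 0.8 3.8] M [ 0.19 -0.57  0.01] gap 0.0391 q [0.35 0.54 1.49 0.   1.1  0.  ]
d cm [-0.04  0.31 -0.06] spin 0.001
```

```bash
python3 -m jog '[{"claw":0.6,"dx":0,"dy":0,"dz":0.05,"spin":0},{"claw":0.6,"dx":0,"dy":0,"dz":0.1,"spin":0},{"claw":0.6,"dx":0,"dy":0,"dz":0.1,"spin":0}]' 20 && python3 go.py 0.547 0.260 0.154 1.911
```

```text
clock: 7.18
ee_pos: [0.544, 0.2593, 0.1524]
tool_rot: [0.0, 0.577, 0.817, 0.0]
contact_force: [4.9, 2.0, 4.5]
finger_gap: 0.0392
t 7.17 pos [0.544  0.2593 0.1524] yaw 1.912 tilt 0.04 F [4.9 2.  4.5] M [ 0.31 -0.75 -0.04] gap 0.0392 q [0.35 0.55 1.49 0.   1.1  0.  ]
d cm [-0.04  0.31 -0.16] spin 0.001
```

```bash
python3 -m jog '[{"claw":0.6,"dx":0,"dy":0.05,"dz":0.03,"spin":0},{"claw":0.6,"dx":0,"dy":0.05,"dz":0.08,"spin":0},{"claw":0.6,"dx":0,"dy":0.05,"dz":0.08,"spin":0}]' 20 && python3 go.py 0.547 0.260 0.154 1.911
```

```text
clock: 7.55
ee_pos: [0.544, 0.2593, 0.1517]
tool_rot: [-0.0, 0.577, 0.817, -0.0]
contact_force: [1.5, 0.4, 8.8]
finger_gap: 0.0389
t 7.55 pos [0.544  0.2593 0.1517] yaw 1.912 tilt 0.01 F [1.5 0.4 8.8] M [ 0.07 -0.12  0.06] gap 0.0389 q [0.35 0.55 1.49 0.   1.1  0.  ]
d cm [-0.04  0.3  -0.23] spin 0.001
```

The resistance rises to 8.8 N as it reaches the seat, and the gap of 39 mm means the button is in. I'll lift slowly and check the force after the first few mm.

```bash
python3 -m jog '[{"claw":0.7,"dx":0,"dy":0,"dz":0,"spin":0},{"claw":0.7,"dx":0,"dy":0,"dz":0,"spin":0},{"claw":0.7,"dx":0,"dy":0,"dz":-0.1,"spin":0},{"claw":0.7,"dx":0,"dy":0,"dz":-0.2,"spin":0},{"claw":0.7,"dx":0,"dy":0,"dz":-0.3,"spin":0},{"claw":0.7,"dx":0,"dy":0,"dz":-0.4,"spin":0},{"claw":0.7,"dx":0,"dy":0,"dz":-0.4,"spin":0}]' 30 && python3 go.py 0.547 0.260 0.154 1.911
```

```text
clock: 8.43
ee_pos: [0.544, 0.2593, 0.1555]
tool_rot: [-0.0, 0.577, 0.817, -0.0]
contact_force: [2.6, 1.4, 3.6]
finger_gap: 0.039
t 8.43 pos [0.544  0.2593 0.1555] yaw 1.912 tilt 0.01 F [2.6 1.4 3.6] M [ 0.17 -0.33 -0.03] gap 0.039 q [0.35 0.54 1.49 0.   1.11 0.  ]
d cm [-0.04  0.3   0.15] spin 0.001
```

```bash
python3 -m jog '[{"claw":0.7,"dx":0,"dy":0.02,"dz":-0.1,"spin":0},{"claw":0.7,"dx":0,"dy":0.03,"dz":-0.2,"spin":0},{"claw":0.7,"dx":0,"dy":0.03,"dz":-0.3,"spin":0},{"claw":0.7,"dx":0,"dy":0.03,"dz":-0.3,"spin":0}]' 30 && python3 go.py 0.547 0.260 0.154 1.911
```

```text
clock: 8.93
ee_pos: [0.5441, 0.2593, 0.1582]
tool_rot: [-0.0, 0.577, 0.817, -0.0]
contact_force: [0.3, -0.0, -1.1]
finger_gap: 0.0386
t 8.93 pos [0.5441 0.2593 0.1582] yaw 1.912 tilt 0.05 F [ 0.3 -0.  -1.1] M [-0.04 -0.02  0.01] gap 0.0386 q [ 0.35  0.54  1.49 -0.    1.12  0.  ]
d cm [-0.03  0.3   0.42] spin 0.001
```

The catch is free and only the weight shows on the sensor. I'll pull it straight up.

```bash
python3 -m jog '[{"claw":0.7,"dx":0,"dy":0,"dz":-0.4,"spin":0},{"claw":0.7,"dx":0,"dy":0,"dz":-0.9,"spin":0},{"claw":0.7,"dx":0,"dy":0,"dz":-1.4,"spin":0},{"claw":0.7,"dx":0,"dy":0,"dz":-2,"spin":0},{"claw":0.7,"dx":0,"dy":0,"dz":-2.6,"spin":0},{"claw":0.7,"dx":0,"dy":0,"dz":-3.2,"spin":0},{"claw":0.7,"dx":0,"dy":0,"dz":-5,"spin":0},{"claw":0.7,"dx":0,"dy":0,"dz":-7,"spin":0},{"claw":0.7,"dx":0,"dy":0,"dz":-9,"spin":0},{"claw":0.7,"dx":0,"dy":0,"dz":-9,"spin":0}]' 30 && python3 go.py 0.612 -0.225 0.247 1.911 && python3 look.py a6 scene,330,50,100 top,100,160,100
```

```text
clock: 10.18
ee_pos: [0.5451, 0.2597, 0.2499]
tool_rot: [0.001, 0.577, 0.817, 0.001]
contact_force: [0.6, -0.2, -1.2]
finger_gap: 0.0387
t 10.18 pos [0.5451 0.2597 0.2499] yaw 1.912 tilt 0.16 F [ 0.6 -0.2 -1.2] M [ 0.02  0.01 -0.02] gap 0.0387 q [0.35 0.45 1.38 0.   1.32 0.  ]
d cm [-47.92  -9.9    0.26] spin 0.001
```

View pics/a6.png

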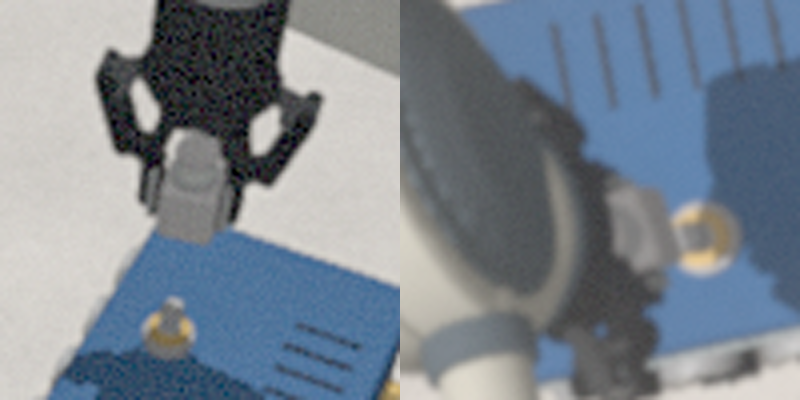

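Filter in hand and clear, with the outlet nipple visible at scene crop (172,335). I'll use outlet and dryer nipple together for a relative measurement that cancels camera bias.

```bash
python3 - <<'E'
from rig import cams
import cv2,numpy as np
def z(im,x,y,w=25):
    c=im[y:y+w,x:x+w].astype(float); c=255*np.clip(c/200,0,1)**.6
    c=cv2.resize(c.astype(np.uint8),(300,300),interpolation=cv2.INTER_CUBIC)
    for k in range(0,w,5): cv2.putText(c,str(x+k),(k*12,10),0,.35,(0,255,255));cv2.putText(c,str(y+k),(0,k*12+6),0,.35,(0,255,255))
    return c
s=cams.get_image("scene")["pixels"][:,:,::-1];t=cams.get_image("top")["pixels"][:,:,::-1]
cv2.imwrite("pics/s1.png",s);cv2.imwrite("pics/t1.png",t)
cv2.imwrite("pics/nip.png",np.vstack([np.hstack([z(s,360,120),z(t,160,205)]),np.hstack([z(s,267,280),z(t,393,169)])]))
E
```

```text
(no output)
```

View pics/nip.png

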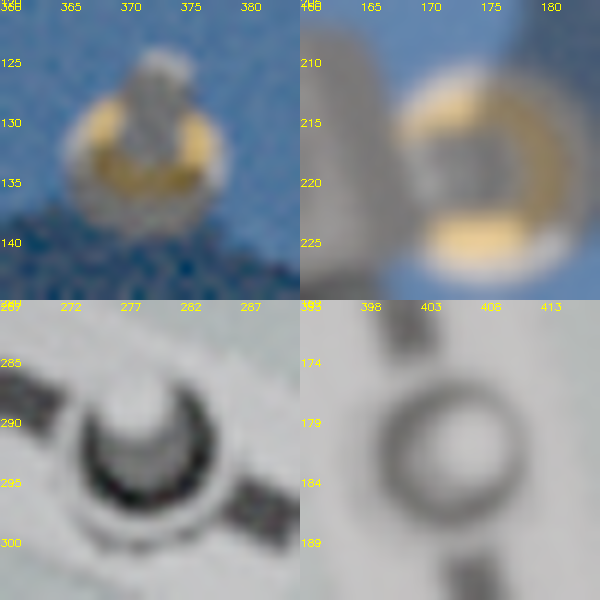

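```bash
python3 - <<'E'
from h import *
def c(u,o): return cr(u,o,12)
so,to,sd,td=(360,120),(160,205),(267,280),(393,169)
print('outlet flange top',plane('top',c((183,175),to),.148))
print('outlet tip scene',plane('scene',c((166,65),so),.174))
print('outlet tip/flange proj @ TCP-based (.5452,.2597):')
a=np.linspace(0,2*np.pi,60)
def ext(n,x,y,z,r,o):
    p=(proj(n,np.c_[x+r*np.cos(a),y+r*np.sin(a),0*a+z])-o+.5)*12-.5
    return p.min(0).round(),p.max(0).round()
print(' scene flange ext',ext('scene',.5452,.2597,.148,.018,so),' tip',ext('scene',.5452,.2597,.174,.0065,so))
print(' top flange ext',ext('top',.5452,.2597,.148,.018,to),' tip',ext('top',.5452,.2597,.174,.0065,to))
print('dryer tip scene',plane('scene',c((137,105),sd),.084),'top',plane('top',c((172,150),td),.084))
print('dryer washer top',plane('top',c((153,154),td),.0585))
for x,y in((.617,-.223),(.620,-.225)):
  print(x,y,' scene washer ext',ext('scene',x,y,.059,.0135,sd),' flange',ext('scene',x,y,.058,.018,sd),' tip',ext('scene',x,y,.084,.0065,sd))
  print(' top washer ext',ext('top',x,y,.059,.0135,td),' tip',ext('top',x,y,.084,.0065,td))
E
```

```text
outlet flange top [0.54556418 0.26208603 0.148     ]
outlet tip scene [0.54737299 0.26057406 0.174     ]
outlet tip/flange proj @ TCP-based (.5452,.2597):
 scene flange ext (array([65., 87.]), array([220., 201.]))  tip (array([127.,  42.]), array([184.,  84.]))
 top flange ext (array([91., 70.]), array([304., 283.]))  tip (array([110., 136.]), array([189., 215.]))
dryer tip scene [ 0.6198935  -0.22781903  0.084     ] top [ 0.615667   -0.22330749  0.084     ]
dryer washer top [ 0.61712426 -0.22456597  0.0585    ]
0.617 -0.223  scene washer ext (array([85., 58.]), array([222., 190.]))  flange (array([62., 38.]), array([246., 214.]))  tip (array([108.,  45.]), array([176., 110.]))
 top washer ext (array([72., 82.]), array([218., 227.]))  tip (array([134., 107.]), array([206., 179.]))
0.62 -0.225  scene washer ext (array([89., 74.]), array([227., 207.]))  flange (array([67., 55.]), array([251., 231.]))  tip (array([113.,  62.]), array([181., 127.]))
 top washer ext (array([82., 66.]), array([228., 211.]))  tip (array([145.,  90.]), array([216., 162.]))
```

```bash
python3 go.py 0.6158 -0.2277 0.2 1.911
```

```text
t 10.38 pos [0.5439 0.2593 0.2475] yaw 1.912 tilt 0.09 F [ 0.1  0.8 -2.7] M [ 0.04  0.01 -0.02] gap 0.0384 q [0.35 0.45 1.38 0.   1.32 0.  ]
d cm [-48.3   -9.51   4.76] spin 0.001
```

```bash
python3 -m jog '[{"claw":0.7,"dx":-3,"dy":-0.6,"dz":0,"spin":0},{"claw":0.7,"dx":-8,"dy":-1.6,"dz":0,"spin":0},{"claw":0.7,"dx":-13,"dy":-2.6,"dz":0,"spin":0},{"claw":0.7,"dx":-18,"dy":-3.6,"dz":0,"spin":0},{"claw":0.7,"dx":-23,"dy":-4.6,"dz":0,"spin":0},{"claw":0.7,"dx":-28,"dy":-5.5,"dz":0,"spin":0},{"claw":0.7,"dx":-33,"dy":-6.5,"dz":0,"spin":0},{"claw":0.7,"dx":-38,"dy":-7.5,"dz":1,"spin":0},{"claw":0.7,"dx":-43,"dy":-8.5,"dz":3,"spin":0},{"claw":0.7,"dx":-46.5,"dy":-9.2,"dz":4.7,"spin":0},{"claw":0.7,"dx":-48.3,"dy":-9.5,"dz":4.7,"spin":0},{"claw":0.7,"dx":-48.3,"dy":-9.5,"dz":4.7,"spin":0}]' 30 && python3 go.py 0.6158 -0.2277 0.1 1.911
```

```text
clock: 11.88
ee_pos: [0.6165, -0.2281, 0.2013]
tool_rot: [-0.0, 0.577, 0.817, 0.0]
contact_force: [-0.2, 0.5, -1.6]
finger_gap: 0.0385
t 11.88 pos [ 0.6165 -0.2281  0.2013] yaw 1.911 tilt 0.02 F [-0.2  0.5 -1.6] M [0.02 0.01 0.01] gap 0.0385 q [-0.45  0.57  1.3   0.    1.28 -0.79]
d cm [ 0.06 -0.05 10.14] spin -0.0
```

```bash
python3 -m jog '[{"claw":0.7,"dx":0.03,"dy":-0.05,"dz":3,"spin":0},{"claw":0.7,"dx":0.03,"dy":-0.05,"dz":6,"spin":0},{"claw":0.7,"dx":0.03,"dy":-0.05,"dz":8.5,"spin":0},{"claw":0.7,"dx":0.03,"dy":-0.05,"dz":10.1,"spin":0},{"claw":0.7,"dx":0.03,"dy":-0.05,"dz":10.1,"spin":0}]' 30 && python3 go.py 0.6158 -0.2277 0.0 1.911; python3 look.py a7 scene,249,255,60 top,375,150,60
```

```text
clock: 12.5
ee_pos: [0.6156, -0.2265, 0.1001]
tool_rot: [-0.001, 0.577, 0.817, -0.0]
contact_force: [-1.0, -0.3, -1.2]
finger_gap: 0.0387
t 12.5 pos [ 0.6156 -0.2265  0.1001] yaw 1.913 tilt 0.07 F [-1.  -0.3 -1.2] M [ 0.02 -0.06  0.05] gap 0.0387 q [-0.44  0.67  1.4   0.    1.07 -0.79]
d cm [-1.300e-01 -1.000e-02  1.001e+01] spin 0.002
```

View pics/a7.png

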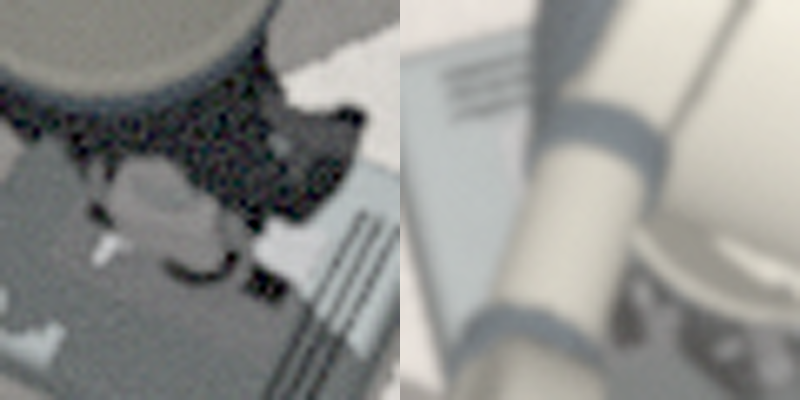

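The view is mostly occluded; the washer arc shows at scene crop (205,265), under the filter. I'll go down by feel in small steps.

```bash
python3 -m jog '[{"claw":0.7,"dx":-0.1,"dy":0,"dz":0.3,"spin":0},{"claw":0.7,"dx":-0.1,"dy":0,"dz":0.6,"spin":0},{"claw":0.7,"dx":-0.1,"dy":0,"dz":0.9,"spin":0},{"claw":0.7,"dx":-0.1,"dy":0,"dz":1.1,"spin":0},{"claw":0.7,"dx":-0.1,"dy":0,"dz":1.2,"spin":0},{"claw":0.7,"dx":-0.1,"dy":0,"dz":1.3,"spin":0},{"claw":0.7,"dx":-0.1,"dy":0,"dz":1.3,"spin":0}]' 30 && python3 go.py 0.6158 -0.2277 0.0 1.911
```

```text
clock: 13.48
ee_pos: [0.6162, -0.2283, 0.0875]
tool_rot: [0.0, 0.577, 0.817, 0.0]
contact_force: [-0.0, 0.4, -1.1]
finger_gap: 0.0389
t 13.47 pos [ 0.6162 -0.2283  0.0875] yaw 1.912 tilt 0.01 F [-0.   0.4 -1.1] M [ 0.03 -0.   -0.05] gap 0.0389 q [-0.45  0.69  1.4   0.    1.05 -0.79]
d cm [ 0.07 -0.02  8.75] spin 0.001
```

Foot at about the nose tip, no contact. Continuing.

```bash
python3 -m jog '[{"claw":0.7,"dx":0.05,"dy":0,"dz":0.1,"spin":0},{"claw":0.7,"dx":0.05,"dy":0,"dz":0.2,"spin":0},{"claw":0.7,"dx":0.05,"dy":0,"dz":0.3,"spin":0},{"claw":0.7,"dx":0.05,"dy":0,"dz":0.3,"spin":0}]' 30 && python3 go.py 0.6158 -0.2277 0.0 1.911
```

```text
clock: 13.98
ee_pos: [0.6159, -0.2275, 0.0845]
tool_rot: [-0.0, 0.577, 0.817, 0.0]
contact_force: [-0.0, 4.3, 3.2]
finger_gap: 0.0388
t 13.97 pos [ 0.6159 -0.2275  0.0845] yaw 1.912 tilt 0.03 F [-0.   4.3  3.2] M [0.87 0.2  0.01] gap 0.0388 q [-0.44  0.69  1.41  0.    1.04 -0.79]
d cm [-0.02 -0.02  8.45] spin 0.001
```

Contact on the cone: the nose pushes the filter towards +y. I'll shift that way.

```bash
python3 -m jog '[{"claw":0.7,"dx":0.08,"dy":0.03,"dz":0,"spin":0},{"claw":0.7,"dx":0.17,"dy":0.05,"dz":0,"spin":0},{"claw":0.7,"dx":0.17,"dy":0.05,"dz":0,"spin":0}]' 30 && python3 go.py 0.6158 -0.2277 0.0 1.911
```

```text
clock: 14.35
ee_pos: [0.6159, -0.2262, 0.0843]
tool_rot: [0.0, 0.577, 0.817, -0.0]
contact_force: [0.3, -0.8, -1.7]
finger_gap: 0.0386
t 14.35 pos [ 0.6159 -0.2262  0.0843] yaw 1.912 tilt 0.01 F [ 0.3 -0.8 -1.7] M [ 0.05 -0.02  0.01] gap 0.0386 q [-0.44  0.69  1.41 -0.    1.04 -0.78]
d cm [-0.14 -0.06  8.43] spin 0.001
```

```bash
python3 -m jog '[{"claw":0.7,"dx":0.05,"dy":0,"dz":0.1,"spin":0},{"claw":0.7,"dx":0.05,"dy":0,"dz":0.2,"spin":0},{"claw":0.7,"dx":0.05,"dy":0,"dz":0.3,"spin":0},{"claw":0.7,"dx":0.05,"dy":0,"dz":0.3,"spin":0}]' 30 && python3 go.py 0.6158 -0.2277 0.0 1.911
```

```text
clock: 14.85
ee_pos: [0.6157, -0.2256, 0.0813]
tool_rot: [-0.0, 0.577, 0.817, -0.0]
contact_force: [0.2, -0.4, -0.8]
finger_gap: 0.0387
t 14.85 pos [ 0.6157 -0.2256  0.0813] yaw 1.912 tilt 0.01 F [ 0.2 -0.4 -0.8] M [-0.   -0.01 -0.03] gap 0.0387 q [-0.44  0.7   1.41  0.    1.03 -0.78]
d cm [-0.2  -0.06  8.13] spin 0.001
```

The bore is past the cone with no load, so I'll slide on down.

```bash
python3 -m jog '[{"claw":0.7,"dx":0,"dy":0,"dz":0.15,"spin":0},{"claw":0.7,"dx":0,"dy":0,"dz":0.3,"spin":0},{"claw":0.7,"dx":0,"dy":0,"dz":0.45,"spin":0},{"claw":0.7,"dx":0,"dy":0,"dz":0.6,"spin":0},{"claw":0.7,"dx":0,"dy":0,"dz":0.6,"spin":0}]' 30 && python3 go.py 0.6158 -0.2277 0.0 1.911
```

```text
clock: 15.48
ee_pos: [0.6156, -0.2256, 0.0753]
tool_rot: [-0.0, 0.577, 0.817, -0.0]
contact_force: [0.1, 0.7, -2.3]
finger_gap: 0.0386
t 15.47 pos [ 0.6156 -0.2256  0.0753] yaw 1.912 tilt 0.02 F [ 0.1  0.7 -2.3] M [ 0.05  0.02 -0.05] gap 0.0386 q [-0.44  0.7   1.41  0.    1.02 -0.78]
d cm [-0.21 -0.06  7.53] spin 0.001
```

```bash
python3 -m jog '[{"claw":0.7,"dx":0,"dy":0,"dz":0.2,"spin":0},{"claw":0.7,"dx":0,"dy":0,"dz":0.4,"spin":0},{"claw":0.7,"dx":0,"dy":0,"dz":0.6,"spin":0},{"claw":0.7,"dx":0,"dy":0,"dz":0.8,"spin":0},{"claw":0.7,"dx":0,"dy":0,"dz":1.0,"spin":0},{"claw":0.7,"dx":0,"dy":0,"dz":1.0,"spin":0}]' 30 && python3 go.py 0.6158 -0.2277 0.0 1.911
```

```text
clock: 16.23
ee_pos: [0.6157, -0.2256, 0.0653]
tool_rot: [-0.0, 0.577, 0.817, -0.0]
contact_force: [0.7, -0.1, -2.3]
finger_gap: 0.0388
t 16.23 pos [ 0.6157 -0.2256  0.0653] yaw 1.912 tilt 0.01 F [ 0.7 -0.1 -2.3] M [0.03 0.01 0.06] gap 0.0388 q [-0.44  0.72  1.42  0.    1.   -0.78]
d cm [-0.2  -0.06  6.53] spin 0.001
```

Going to within about 3 mm of home, then 1 mm steps onto the washer.

```bash
python3 -m jog '[{"claw":0.7,"dx":0,"dy":0,"dz":0.1,"spin":0},{"claw":0.7,"dx":0,"dy":0,"dz":0.2,"spin":0},{"claw":0.7,"dx":0,"dy":0,"dz":0.25,"spin":0},{"claw":0.7,"dx":0,"dy":0,"dz":0.3,"spin":0},{"claw":0.7,"dx":0,"dy":0,"dz":0.3,"spin":0}]' 30 && python3 go.py 0.6158 -0.2277 0.0 1.911
```

```text
clock: 16.85
ee_pos: [0.6157, -0.2256, 0.0625]
tool_rot: [-0.0, 0.577, 0.817, 0.0]
contact_force: [-0.6, -0.9, -0.3]
finger_gap: 0.0389
t 16.85 pos [ 0.6157 -0.2256  0.0625] yaw 1.912 tilt 0.0 F [-0.6 -0.9 -0.3] M [ 0.05  0.09 -0.  ] gap 0.0389 q [-0.44  0.72  1.42  0.    1.   -0.78]
d cm [-0.2  -0.07  6.25] spin 0.001
```

```bash
python3 -m jog '[{"claw":0.7,"dx":0,"dy":0,"dz":0.03,"spin":0},{"claw":0.7,"dx":0,"dy":0,"dz":0.07,"spin":0},{"claw":0.7,"dx":0,"dy":0,"dz":0.07,"spin":0},{"claw":0.7,"dx":0,"dy":0,"dz":0.07,"spin":0}]' 30 && python3 go.py 0.6158 -0.2277 0.0 1.911
```

```text
clock: 17.35
ee_pos: [0.6158, -0.2256, 0.0619]
tool_rot: [0.0, 0.577, 0.817, 0.0]
contact_force: [-1.6, 1.4, 4.3]
finger_gap: 0.0386
t 17.35 pos [ 0.6158 -0.2256  0.0619] yaw 1.912 tilt 0.01 F [-1.6  1.4  4.3] M [ 0.08  0.23 -0.05] gap 0.0386 q [-0.44  0.72  1.42  0.    1.   -0.78]
d cm [-0.19 -0.07  6.19] spin 0.001
```

```bash
python3 -m jog '[{"claw":0.7,"dx":0,"dy":0,"dz":0.03,"spin":0},{"claw":0.7,"dx":0,"dy":0,"dz":0.06,"spin":0},{"claw":0.7,"dx":0,"dy":0,"dz":0.06,"spin":0},{"claw":0.7,"dx":0,"dy":0,"dz":0.06,"spin":0}]' 30 && python3 go.py 0.6158 -0.2277 0.0 1.911
```

```text
clock: 17.85
ee_pos: [0.6158, -0.2256, 0.0617]
tool_rot: [0.0, 0.577, 0.817, 0.0]
contact_force: [-3.2, 2.4, 10.4]
finger_gap: 0.0386
t 17.85 pos [ 0.6158 -0.2256  0.0617] yaw 1.912 tilt 0.02 F [-3.2  2.4 10.4] M [0.25 0.72 0.01] gap 0.0386 q [-0.44  0.72  1.42 -0.    1.   -0.78]
d cm [-0.19 -0.07  6.17] spin 0.001
```

```bash
python3 -m jog '[{"claw":0.7,"dx":0,"dy":0,"dz":0.03,"spin":0},{"claw":0.7,"dx":0,"dy":0,"dz":0.06,"spin":0},{"claw":0.7,"dx":0,"dy":0,"dz":0.06,"spin":0},{"claw":0.7,"dx":0,"dy":0,"dz":0.06,"spin":0}]' 20 && python3 go.py 0.6158 -0.2277 0.0 1.911
```

```text
clock: 18.35
ee_pos: [0.6159, -0.2257, 0.0617]
tool_rot: [0.0, 0.577, 0.817, 0.0]
contact_force: [-5.4, 2.8, 18.3]
finger_gap: 0.0383
t 18.35 pos [ 0.6159 -0.2257  0.0617] yaw 1.912 tilt 0.04 F [-5.4  2.8 18.3] M [ 0.42  1.11 -0.03] gap 0.0383 q [-0.44  0.72  1.42 -0.    1.   -0.78]
d cm [-0.19 -0.08  6.17] spin 0.001
```

Firmly home: 18 N and no more travel. Now I'll let go.

```bash
python3 -m jog '[{"claw":0.45,"dx":0,"dy":0,"dz":0,"spin":0},{"claw":0.35,"dx":0,"dy":0,"dz":0,"spin":0},{"claw":0.2,"dx":0,"dy":0,"dz":0,"spin":0},{"claw":0,"dx":0,"dy":0,"dz":0,"spin":0},{"claw":0,"dx":0,"dy":0,"dz":0,"spin":0},{"claw":0,"dx":0,"dy":0,"dz":0,"spin":0}]' 20 && python3 go.py 0.6158 -0.2277 0.0 1.911
```

```text
clock: 19.1
ee_pos: [0.6157, -0.2256, 0.0605]
tool_rot: [-0.0, 0.577, 0.817, 0.0]
contact_force: [1.0, 0.4, 0.3]
finger_gap: 0.0853
t 19.1 pos [ 0.6157 -0.2256  0.0605] yaw 1.912 tilt 0.0 F [1.  0.4 0.3] M [-0.02  0.06 -0.01] gap 0.0853 q [-0.44  0.72  1.42  0.    0.99 -0.78]
d cm [-0.2  -0.06  6.05] spin 0.001
```

```bash
python3 -m jog '[{"claw":0,"dx":0,"dy":0,"dz":-1,"spin":0},{"claw":0,"dx":0,"dy":0,"dz":-3,"spin":0},{"claw":0,"dx":0,"dy":0,"dz":-6,"spin":0},{"claw":0,"dx":0,"dy":0,"dz":-10,"spin":0},{"claw":0,"dx":0,"dy":0,"dz":-15,"spin":0},{"claw":0,"dx":-5,"dy":-3,"dz":-19,"spin":0},{"claw":0,"dx":-10,"dy":-6,"dz":-19,"spin":0},{"claw":0,"dx":-16,"dy":-10,"dz":-19,"spin":0},{"claw":0,"dx":-22,"dy":-14,"dz":-19,"spin":0},{"claw":0,"dx":-22,"dy":-14,"dz":-19,"spin":0}]' 20 && python3 go.py 0.6158 -0.2277 0.0 1.911; python3 look.py a8 scene,254,255,50 top,380,155,50; python3 look.py a9 scene,140,50,300 top,100,80,320
```

```text
clock: 20.35
ee_pos: [0.5557, -0.4831, 0.251]
tool_rot: [0.0, 0.578, 0.816, -0.0]
contact_force: [0.2, 1.1, -0.1]
finger_gap: 0.0856
t 20.35 pos [ 0.5557 -0.4831  0.251 ] yaw 1.909 tilt 0.05 F [ 0.2  1.1 -0.1] M [ 0.   -0.02  0.01] gap 0.0856 q [-0.8   0.65  1.   -0.    1.49 -1.13]
d cm [22.12 14.14 25.08] spin -0.002
```

View pics/a8.png

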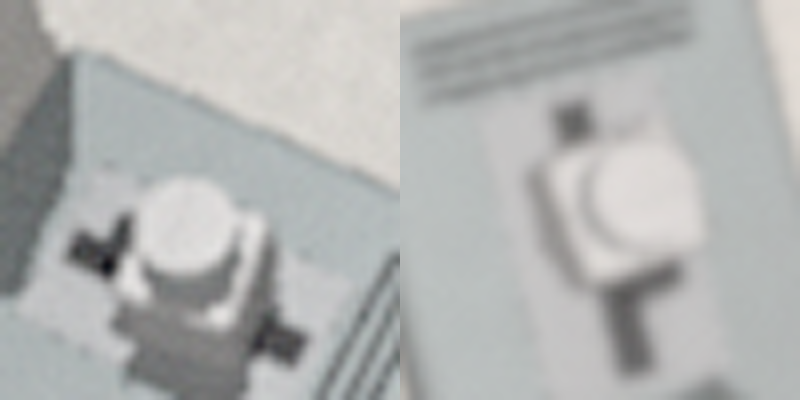

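View pics/a9.png

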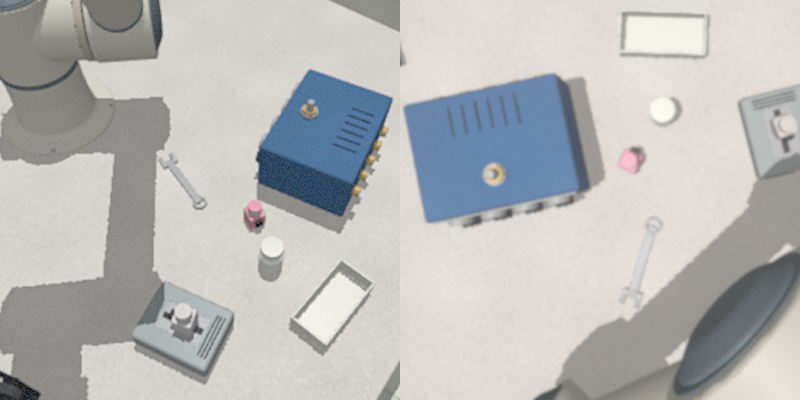

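The filter stands upright on the dryer in both views, and the bystanders are unmoved. I'll check its height and the button with a model overlay.

```bash
python3 - <<'E'
from h import *
from fit import parts
from rig import cams
outs=[]
for n,x,y,d in(('scene',254,255,(0.3,1.3)),('top',380,155,(-.3,.3))):
    im0=cams.get_image(n)["pixels"][y:y+50,x:x+50,::-1]
    im=cv2.resize((255*np.clip(im0/200.,0,1)**.6).astype(np.uint8),(400,400),interpolation=cv2.INTER_CUBIC)
    for P in parts:
        q=np.round((proj(n,T(P,.6168,-.2254,.34,.0583))+d-[x,y]+.5)*8).astype(int)
        if len(P)==8:
            for i in range(8):
                for j in(1,2,4):
                    if i&j==0: cv2.line(im,tuple(map(int,q[i])),tuple(map(int,q[i|j])),(0,255,0),1)
        else:
            for k in(q[:40],q[40:]): cv2.polylines(im,[k.astype(np.int32)],True,(0,0,255),1)
    outs.append(im)
cv2.imwrite("pics/ov2.png",np.hstack(outs))
E
```

```text
(no output)
```

View pics/ov2.png

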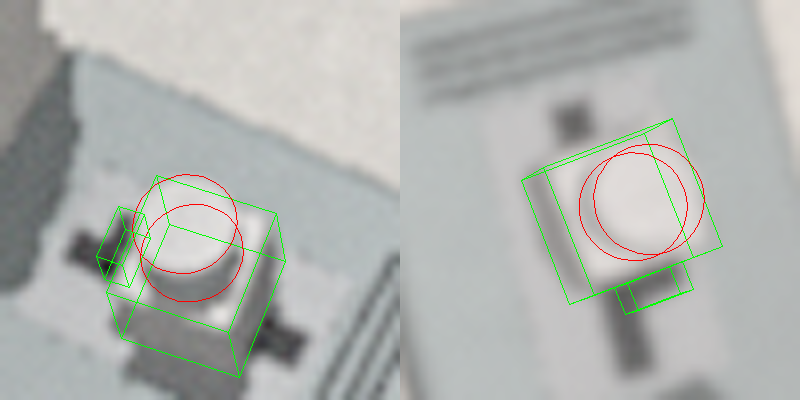

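The overlay matches: the filter is at seat height and upright, and the black button fills its "out" outline at scene crop (120,245) and top crop (655,285). Handing in.

```bash
python3 - <<'E'
from rig import order
print(order.finish_job())
E
```

```text
the job is handed in; nothing more can be done
None
```

The filter is off the mixer and on the drying station's nipple. The job was handed in at about 20 s of the 58 s allowed, and no verdict is reported.

- **Taking it off:** I gripped across the button and the back face at 20 N and pushed down until the force on the tool rose to about 9 N. I then lifted at 30 N with the button held in. The catch gave no resistance on the way up.
- **Putting it on:** The nose touched once, at about 4 N sideways, so I shifted about 1.5 mm and slid the filter down. I pressed it to the seat at about 18 N, where it stopped moving, and let go.
- **Last checks:** A model overlay in both cameras shows the filter upright at seat height with the button out. The gripper is clear, and the spanner, tray, jar and pink look-alike look unmoved.
- **What disagreed or went unchecked:**
  - The two cameras differed by 3–6 mm in absolute position, so I worked from relative positions and feel.
  - The button already read as in (39 mm gap) when the jaws first closed, before I pushed down. I think the fingers swinging forward did that.
  - Two move commands were refused for missing values and moved nothing.
  - I did not tug the filter to test the clip; that the button is out rests on the pictures only.

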